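# Load the socket rail in size order

## Task

Put the four loose sockets back on the free studs of the socket rail, standing upright and pushed down onto their seats, so that all five run in order of size, the smallest next to the hanging eye and the largest at the plugged end (the heavy end hangs down). Leave the socket that is already on the middle stud where it is.

Things in the scene. Friction and masses are not known exactly. Their poses are not given: they have to be found in the camera images.
- socket_13: chromed hexagon socket, 22 mm across, 38 mm tall, 13 mm hexagon opening on top, about 60 g; starts loose on the table, upright on its drive end, the same width all the way up. A straight hole, 13 mm clear, opens in its underside. Origin: centre of the underside; z up. The four loose sockets swap places from start to start
- socket_19: chromed hexagon socket, 28 mm across, 40 mm tall, 19 mm hexagon opening on top, about 90 g; starts loose on the table, upright on its drive end; its foot is 24 mm across for the lowest 14 mm, the full width begins 20 mm up. A straight hole, 13 mm clear, opens in its underside. Origin: centre of the underside; z up. The four loose sockets swap places from start to start
- socket_30: chromed hexagon socket, 40 mm across, 48 mm tall, 30 mm hexagon opening on top, about 190 g; starts loose on the table, upright on its drive end; its foot is 30 mm across for the lowest 14 mm, the full width begins 20 mm up. A straight hole, 13 mm clear, opens in its underside. Origin: centre of the underside; z up. The four loose sockets swap places from start to start
- socket_34: chromed hexagon socket, 46 mm across, 52 mm tall, 34 mm hexagon opening on top, about 250 g; starts loose on the table, upright on its drive end; its foot is 33 mm across for the lowest 14 mm, the full width begins 20 mm up. A straight hole, 13 mm clear, opens in its underside. Origin: centre of the underside; z up. The four loose sockets swap places from start to start
- socket_24: the chromed socket 34 mm across and 44 mm tall (24 mm hexagon) that already stands on the middle stud of the rail at the start, third of the five in size; loose, only held by the stud. Origin: centre of its underside, 12 mm above the table
- stud_a: an outermost free stud: slider on the rail with an upright steel stud, 9 mm thick, 18 mm high, the upper 5 mm tapering to a 4 mm tip. Origin: foot of the stud, on the seat where a socket stands, 12 mm above the table. x along the rail, z up; fixed like the whole rail. Studs are 48 to 60 mm apart; rail 22 mm wide, 270 long, 9 high
- stud_b: the free stud between stud_a and the middle one: slider on the rail with an upright steel stud, 9 mm thick, 18 mm high, the upper 5 mm tapering to a 4 mm tip. Origin: foot of the stud, on the seat where a socket stands, 12 mm above the table. x along the rail, z up; fixed like the whole rail
- stud_c: the free stud between the middle one and stud_d: slider on the rail with an upright steel stud, 9 mm thick, 18 mm high, the upper 5 mm tapering to a 4 mm tip. Origin: foot of the stud, on the seat where a socket stands, 12 mm above the table. x along the rail, z up; fixed like the whole rail
- stud_d: the outermost free stud at the other end from stud_a: slider on the rail with an upright steel stud, 9 mm thick, 18 mm high, the upper 5 mm tapering to a 4 mm tip. Origin: foot of the stud, on the seat where a socket stands, 12 mm above the table. x along the rail, z up; fixed like the whole rail
- hanging_eye: flat steel ring, 31 mm across with a 19 mm hole, 3 to 7 mm above the table, at one end of the rail (at either end, by chance; a black plastic plug closes the other end). Origin: centre of the ring on the table, about 39 mm beyond the outermost stud of its end, in line with the rail
Things that resemble listed ones, but are neither listed nor needed, are in the scene too. What is shaped like the socket_30 but yellow is not meant.

How it is judged:
By the outcome, as a careful person would: the job done as asked, in the order asked, and still so for the second after the job is handed in, with the robot touching nothing.
It also fails if it takes over 99 s, if anything falls off the work surface, if the arm or the gripper's body presses on something with over 40 N, if the wrist force passes 120 N, or if a joint passes its speed limit or range.

## Robot

A 7-joint arm with a two-finger parallel gripper is mounted at the origin on a cart in front of the work surface, level with it; the furniture and walls round the work are solid. World frame = base frame: x ahead of the robot, y to its left, z up, the work surface at z = 0. Lengths are in mm, angles in rad, forces in N, time in s.
With the tool pointing down it reaches from about 400 to 875 mm from the base axis. Payload 4.4 kg.
Tool frame: the origin (TCP) lies at the very end of the fingers, on their centre line; the grasp point (between the pads) lies ctrl.grip_point_offset behind it (ctrl.grip_point_offset is the distance from the TCP to the grasp point, in mm); z points along the fingers, y is the line along which they close (so a half turn about z gives the same grasp; the last joint's range is limited). The gripper opens to 85 mm and grips with 20 to 120 N. Pads are 22 mm wide; open, the fingers measure 114 mm over their backs; the gripper's body (76 mm by 85 mm) begins 54 mm behind the grasp point. The pads swing forward as they close: fully open they stand 13 mm farther back than shut.
Start: joints at [-0.066, 0.628, 0.038, 1.517, -0.027, 0.996, -0.02], TCP at [650.014, 0.027, 231.313] pointing down, gripper open.
Joint ranges: [-3.06, 3.06], [-0.37, 2.12], [-1.25, 1.32], [0.18, 2.47], [-1.1, 4.24], [0.23, 1.98], [-2.94, 2.94]. Speed limits (rad/s): [2.57, 2.57, 3.14, 3.14, 3.14, 3.14, 3.14].

## Interface

Orientations are given as [roll, pitch, yaw] about the fixed x, y, z axes, in that order (R = Rz(yaw) Ry(pitch) Rx(roll)).
In Python, from cell import read_state, cams, ctrl, models gives the robot as it stands. The module is installed in compiled form; this text tells all that it offers.
- The arm moves only by the tool creep_tool, called as name([rows], argument=value, ...), one row to a line, values as JSON. Schema: {"type":"object","properties":{"offsets":{"type":"array","items":{"type":"object","properties":{"pos":{"type":"array","items":{"type":"number"},"minItems":3,"maxItems":3},"turn_vec":{"type":"array","items":{"type":"number"},"minItems":3,"maxItems":3},"jaw":{"type":"number"}},"additionalProperties":false,"required":["jaw"]},"minItems":1,"maxItems":12},"only":{"type":"string"},"quiet":{"type":"boolean"},"lines":{"type":"string"}},"required":["offsets"],"additionalProperties":false}. offsets is a list of rows, 1 to 12 of them, each an object with the fields pos (a list: dx, dy, dz in mm), turn_vec (a list: a rotation vector rx, ry, rz in rad), jaw (the finger opening in mm); a field left out counts as zero (the opening has to be given); each row shifts and turns the commanded pose from where the row before left it, along the tool's axes as they then stand; what a row does not reach is not made up. A row lasts 1/10 s, in which the tool goes at most 50 mm and 0.15 rad, less where a joint would pass 70% of its speed; a pose out of reach is approached as far as the arm can. The fingers move at their own pace and stop on an object; the grip force is fixed at half the most. Time passes only in rows, so rows that do not move let the fingers close. The tool returns the time, the measured TCP pose, the force, the opening and the grip force at its end. only (a regular expression) keeps the lines of the reply that match it, lines (a string "A,B") keeps lines A to B, and quiet returns only ok. Input that does not fit is refused with a message, and nothing moves.
- read_state(): the state, without advancing time (a new reading comes with each control period).
- cams.get_image(name): name is "scene" or "side" or "wrist"; returns (picture, depth): 480x640x3 uint8, blue, green, red; 480x640 float32, mm along the optical axis (not along the pixel's ray), 0 where there is no reading.
- cams.calibration(name): a dict with "fx", "fy", "cx", "cy" (pixels), "k1" (the pictures are not rectified: a ray, as slopes to the right and down, at radius r is drawn at 1 + k1 r^2 times it, then the intrinsics apply), "rvec" (rotation vector, rad) and "tvec" (3), from world to camera coordinates, as OpenCV has them; the wrist camera has in their place "hand_eye" (4x4, takes a point from camera to tool coordinates, whose origin is the TCP and whose axes are the flange's). Camera axes: x right, y down, z forward; pixel columns grow to the right and rows downward; lengths in mm; the calibration is good to about 2 mm. A picture is of the moment at which its call begins: read the wrist's pose just before it. calibration takes no time and is no camera call.
- ctrl.finish_job(): hands the job in; it is judged then, once.
Trained networks look in the newest picture that a camera, given by its name, has taken for a name from the list of things; names that differ only in an ending like _2 or _b are one class to them, and where a whole thing is asked for, a point or a joint stands for the part that bears it (a point fixed in the world has none). Each returns a list of dicts, best first, with "confidence" (0 to 1); they miss things now and then, are a little off and sometimes report something else, mostly with a low value. They report only what shows in the picture. A call takes as long as a camera call. They do not tell look-alikes from the thing itself.
- models.search_frame(thing, camera): "extent" ([left, top, right, bottom] in pixels, round what is visible of it).
- models.mark_of(thing, camera): "position" ([column, row] in pixels: a listed point, or the origin of a listed thing).
The state is a dict: "clock": time; "qpos": joint angles; "qd": joint speeds; "tau": joint torques, N m; "eef_pos": TCP position; "tool_rot": TCP orientation; "force": force on the tool from outside, world axes, zero at the start; "torque": the same for the moment, N m; "width": finger opening in mm; "gripper_force": force on a finger pad.
Only numpy, scipy, OpenCV 4.12 (cv2) and the standard library are available. Lean on these libraries where they do the work, as an engineer would, in place of code of your own. Each camera call takes 0.05 s, during which the arm holds its last target. There are 200 camera calls.

## Working session

There is one attempt and no reset: what is moved stays moved. The work goes in short steps, Python scripts to look and compute and a tool call to move; the robot and the scene stay as the last step left them, time stands still between calls to the robot, and variables do not carry over. Pictures are saved under pics/ and viewed, at most 14 in all, crops included, and the job is handed in when it is done.

```bash
mkdir -p pics
```

Create h.py:
```python
import numpy as np, cv2
from scipy.spatial.transform import Rotation as R
from cell import read_state, cams, ctrl, models
def pose():
    s=read_state(); return np.array(s["eef_pos"]),R.from_euler('xyz',s["tool_rot"]).as_matrix()
def ext(name,P=None):
    """camera->world R,t"""
    c=cams.calibration(name)
    if name=="wrist":
        p,Rt=P; H=np.array(c["hand_eye"]); return Rt@H[:3,:3], Rt@H[:3,3]+p
    Rc=cv2.Rodrigues(np.array(c["rvec"],float))[0]; return Rc.T, -Rc.T@np.array(c["tvec"],float).ravel()
def rays(name,uv):
    c=cams.calibration(name); uv=np.atleast_2d(np.array(uv,float))
    d=np.stack([(uv[:,0]-c["cx"])/c["fx"],(uv[:,1]-c["cy"])/c["fy"]],1); s=d.copy()
    for _ in range(20): s=d/(1+c["k1"]*(s**2).sum(1,keepdims=True))
    return np.c_[s,np.ones(len(s))]
def onplane(name,uv,z,P=None):
    Rc,t=ext(name,P); w=rays(name,uv)@Rc.T; return t+w*((z-t[2])/w[:,2:3])
def cloud(name,depth,P=None):
    v,u=np.mgrid[0:480,0:640]; r=rays(name,np.c_[u.ravel(),v.ravel()])
    Rc,t=ext(name,P); return ((r*depth.reshape(-1,1))@Rc.T+t).reshape(480,640,3)
```

Create a.py:
```python
from h import *
P=pose(); print(P[0],ctrl.grip_point_offset, read_state()["tool_rot"])
for n in ["scene","side","wrist"]:
    im,d=cams.get_image(n); cv2.imwrite(f"pics/{n}0.png",im); np.save(f"{n}0.npy",d)
    print(n,ext(n,P)[1].round())
    for t in ["socket_13","socket_19","socket_30","socket_34","socket_24","stud_a","hanging_eye"]:
        print(t,[(np.round(x["position"]).tolist(),round(x["confidence"],2)) for x in models.mark_of(t,n)][:6])
```

```bash
python3 a.py
```

```text
[6.49336298e+02 5.97024692e-02 2.30366660e+02] 18.700000000000003 [-3.13960694e+00  1.67974162e-05  1.57086027e+00]
scene [173. 439. 757.]
socket_13 [([433.0, 171.0], 0.96), ([272.0, 283.0], 0.89), ([245.0, 256.0], 0.77), ([417.0, 232.0], 0.7), ([292.0, 372.0], 0.68), ([345.0, 295.0], 0.67)]
socket_19 [([433.0, 171.0], 0.96), ([272.0, 283.0], 0.89), ([245.0, 256.0], 0.77), ([417.0, 232.0], 0.7), ([292.0, 372.0], 0.68), ([345.0, 295.0], 0.67)]
socket_30 [([433.0, 171.0], 0.96), ([272.0, 283.0], 0.89), ([245.0, 256.0], 0.77), ([417.0, 232.0], 0.7), ([292.0, 372.0], 0.68), ([345.0, 295.0], 0.67)]
socket_34 [([433.0, 171.0], 0.96), ([272.0, 283.0], 0.89), ([245.0, 256.0], 0.77), ([417.0, 232.0], 0.7), ([292.0, 372.0], 0.68), ([345.0, 295.0], 0.67)]
socket_24 [([433.0, 171.0], 0.96), ([272.0, 283.0], 0.89), ([245.0, 256.0], 0.77), ([417.0, 232.0], 0.7), ([292.0, 372.0], 0.68), ([345.0, 295.0], 0.67)]
stud_a [([317.0, 249.0], 0.62), ([220.0, 320.0], 0.62), ([249.0, 303.0], 0.56), ([293.0, 264.0], 0.43)]
hanging_eye [([207.0, 343.0], 0.6)]
side [577. 910. 463.]
socket_13 [([386.0, 318.0], 0
[... 844 characters left out ...]
.0, 338.0], 0.73)]
wrist [649.  69. 374.]
socket_13 [([125.0, 91.0], 0.8), ([167.0, 243.0], 0.7), ([335.0, 219.0], 0.61), ([256.0, 200.0], 0.58)]
socket_19 [([125.0, 91.0], 0.8), ([167.0, 243.0], 0.7), ([335.0, 219.0], 0.61), ([256.0, 200.0], 0.58)]
socket_30 [([125.0, 91.0], 0.8), ([167.0, 243.0], 0.7), ([335.0, 219.0], 0.61), ([256.0, 200.0], 0.58)]
socket_34 [([125.0, 91.0], 0.8), ([167.0, 243.0], 0.7), ([335.0, 219.0], 0.61), ([256.0, 200.0], 0.58)]
socket_24 [([125.0, 91.0], 0.8), ([167.0, 243.0], 0.7), ([335.0, 219.0], 0.61), ([256.0, 200.0], 0.58)]
stud_a [([255.0, 247.0], 0.97), ([265.0, 85.0], 0.92), ([253.0, 292.0], 0.76), ([264.0, 142.0], 0.64)]
hanging_eye [([269.0, 48.0], 0.64)]
```

View pics/scene0.png

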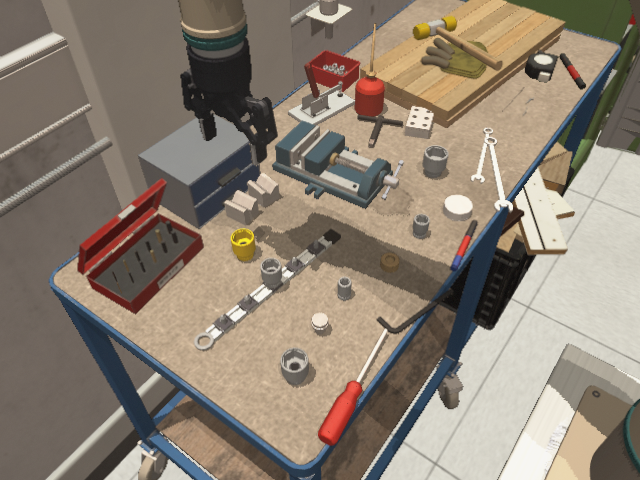

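View pics/side0.png

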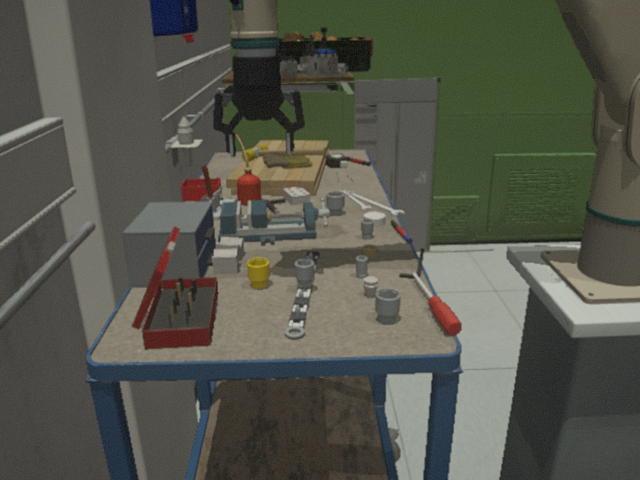

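View pics/wrist0.png

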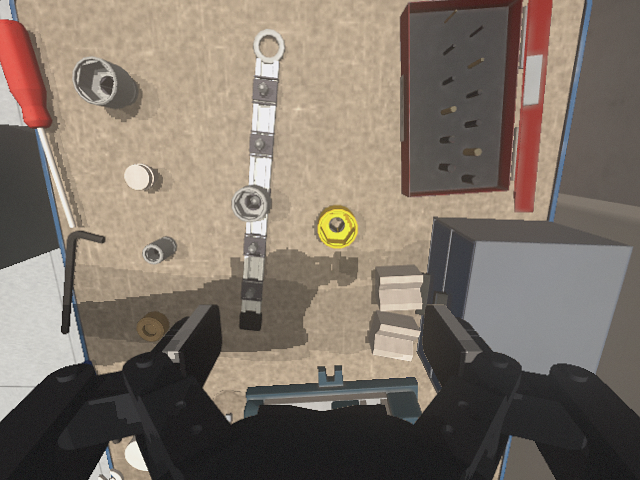

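Create b.py:
```python
from h import *
P=(np.array([649.34,.06,230.37]),R.from_euler('xyz',[-3.1396,0,1.57086]).as_matrix())
for n,zs in (("scene",0),("side",0),("wrist",0)):
    L={"scene":[(433,171),(272,283),(245,256),(417,232),(292,372),(345,295)],"side":[(386,318),(302,287),(335,211),(364,235),(360,278),(258,284)],"wrist":[(125,91),(167,243),(335,219),(256,200)]}[n]
    print(n,"sock",onplane(n,L,0,P)[:,:2].round().tolist(), "z12",onplane(n,L,12,P)[:,:2].round().tolist())
    L={"scene":[(317,249),(220,320),(249,303),(293,264)],"side":[(296,317),(309,258),(299,298)],"wrist":[(255,247),(265,85),(253,292),(264,142)]}[n]
    print("studs",onplane(n,L,12,P)[:,:2].round(1).tolist())
    print("eye",onplane(n,{"scene":(207,343),"side":(297,338),"wrist":(269,48)}[n],0,P).round(1).tolist())
# top-surface blobs from depth
for n in ("scene","side","wrist"):
    X=cloud(n,np.load(n+"0.npy"),P); z=X[...,2]
    m=((z>31)&(z<60)&(X[...,0]>380)&(X[...,0]<900)&(abs(X[...,1])<400)&(np.load(n+"0.npy")>0)).astype(np.uint8)
    k,lab,st,ce=cv2.connectedComponentsWithStats(m)
    for i in range(1,k):
        if st[i,4]>60:
            q=X[lab==i]; h=np.percentile(q[:,2],95); t=q[q[:,2]>h-4]
            print(n,ce[i].round(),st[i,4],"top",h.round(1),"ctr",((t.min(0)+t.max(0))/2).round(1)[:2],"size",np.ptp(t,axis=0).round(1)[:2])
```

```bash
python3 b.py
```

```text
scene sock [[506.0, -388.0], [588.0, 19.0], [665.0, 0.0], [449.0, -225.0], [459.0, 130.0], [475.0, -32.0]] z12 [[501.0, -375.0], [582.0, 26.0], [657.0, 7.0], [445.0, -214.0], [454.0, 135.0], [470.0, -25.0]]
studs [[565.5, -78.0], [601.6, 129.8], [586.1, 78.5], [578.6, -26.9]]
eye [[595.8, 167.8, 0.0]]
side sock [[450.0, 127.0], [587.0, 10.0], [503.0, -402.0], [448.0, -236.0], [478.0, -21.0], [668.0, -7.0]] z12 [[453.0, 148.0], [587.0, 33.0], [505.0, -368.0], [451.0, -206.0], [480.0, 3.0], [666.0, 17.0]]
studs [[596.4, 137.1], [572.4, -91.5], [591.7, 73.6]]
eye [[594.8, 180.2, 0.0]]
wrist sock [[448.0, 130.0], [472.0, -29.0], [663.0, -2.0], [576.0, 19.0]] z12 [[455.0, 128.0], [478.0, -26.0], [663.0, 1.0], [579.0, 21.0]]
studs [[574.8, -30.6], [593.0, 133.0], [569.6, -84.1], [589.7, 79.9]]
eye [[596.4, 168.5, 0.0]]
scene [339. 166.] 1825 top 58.6 ctr [ 649.6 -259.4] size [228.8 103.2]
scene [434. 158.] 373 top 52.5 ctr [ 504.7 -379. ] size [43.4 41.6]
scene [212. 193.] 1066 top 57.8 ctr [809.6 -73.2] size [ 84.  151.5]
scene [268. 180.] 158 top 38.2 ctr [ 730.8 -149.3] size [47.1 21.2]
[... 2284 characters left out ...]
3.4  -1.6] size [39.4 38.8]
wrist [475. 242.] 1413 top 58.5 ctr [834.5 -31. ] size [130.6  66.8]
wrist [153. 253.] 300 top 39.2 ctr [473.4 -30.6] size [22. 21.]
wrist [400. 279.] 484 top 36.7 ctr [732.1 -60.1] size [45.8 13.3]
wrist [400. 304.] 526 top 36.6 ctr [733.5 -88.4] size [45.9 13.6]
wrist [398. 330.] 430 top 36.7 ctr [ 734.2 -120. ] size [46.6 18.7]
wrist [392. 352.] 477 top 36.8 ctr [ 728.2 -148.9] size [45.9 20. ]
wrist [428. 368.] 114 top 58.4 ctr [ 766.7 -160.6] size [ 1.4 15.4]
wrist [402. 406.] 649 top 58.6 ctr [ 741.5 -211.6] size [38.3  4.5]
wrist [343. 404.] 165 top 42.0 ctr [ 675.3 -216.9] size [31.9  3.2]
wrist [250. 411.] 132 top 43.2 ctr [ 564.1 -227.9] size [15.5  7.1]
```

The scene shows the rail running along y, with its eye at scene (207,343), about (596,168), and the plug at the far end, about (567,-115).

| Thing | Scene pixel | Measured size, height | Verdict |
|---|---|---|---|
| socket_30 | (294,365) | 40 mm wide, 48.7 mm high | chromed, chosen |
| yellow look-alike | (243,243) | 40 mm wide, 49 mm high | rejected by colour |
| socket_34 | (434,160) | 44 mm wide, 52 mm high | chosen |
| socket_19 | (421,223) | 27 mm wide, 41 mm high | chosen |
| socket_13 | (344,287) | 21 mm wide, 39 mm high | chosen |
| white cap | (320,322) | 25 mm wide, 34 mm high | rejected |
| white disc, brown ring | (458,207), (390,262) | not measured | rejected |

From the eye the order is 13, 19, [24], 30, 34. Next I'll move over the rail and take a closer view.

creep_tool([
  {"pos": [10,-40,0],"jaw": 85},
  {"pos": [10,-40,0],"jaw": 85},
  {"pos": [10,-40,0],"turn_vec": [0,0,0.116],"jaw": 85},
  {"jaw": 85},
  {"jaw": 85},
])

```text
clock: 1.7
eef_pos: [530.0, 30.4, 231.9]
tool_rot: [3.14, -0.0, 1.456]
force: [0.0, -0.4, 1.2]
width: 84.8
gripper_force: 0.0
```

Create c.py:
```python
from h import *
import sys
tag=sys.argv[1]; P=pose(); im,d=cams.get_image("wrist"); cv2.imwrite(f"pics/w{tag}.png",im); np.save(f"w{tag}.npy",d)
print(P[0].round(1), np.round(P[1],3).tolist())
for t,z in (("stud_a",12),("hanging_eye",0),("socket_13",0)):
    for x in models.mark_of(t,"wrist")[:7]: print(t,np.round(x["position"],1),round(x["confidence"],2),onplane("wrist",x["position"],z,P).round(1))
X=cloud("wrist",d,P); z=X[...,2]
m=((z>25)&(z<62)&(d>0)&(X[...,0]<700)&(X[...,0]>380)).astype(np.uint8)
k,lab,st,ce=cv2.connectedComponentsWithStats(m)
for i in range(1,k):
    if st[i,4]>8:
        q=X[lab==i]; h=np.percentile(q[:,2],95); t=q[q[:,2]>h-4]
        print(ce[i].round(),st[i,4],"top",h.round(1),"ctr",((t.min(0)+t.max(0))/2).round(1)[:2],"size",np.ptp(t,axis=0).round(1)[:2])
```

```bash
python3 c.py 1
```

Run:
```python
from h import *
# obstacles from the scene camera: height map 10mm cells round sockets
d=np.load("scene0.npy"); X=cloud("scene",d).reshape(-1,3)[d.ravel()>0]
for n,c in (("34",(504,-379)),("19",(444,-221)),("13",(475,-29)),("30",(450,132))):
    print(n)
    for x in range(-80,90,20):
        r=[]
        for y in range(-40,50,20):
            q=X[(abs(X[:,0]-c[0]-x)<10)&(abs(X[:,1]-c[1]-y)<10),2]; r.append(int(np.percentile(q,95)) if len(q) else -999)
        print(x,r)
```

```text
[530.   30.4 231.9] [[0.114, 0.993, 0.001], [0.993, -0.114, 0.0], [0.0, 0.001, -1.0]]
stud_a [367.6 267.3] 0.89 [[574.8 -29.8  12. ]]
stud_a [374.  170.5] 0.87 [[589.6  75.4  12. ]]
stud_a [375.9 110.5] 0.87 [[595.8 133.5  12. ]]
stud_a [366.1 312.8] 0.71 [[568.7 -85.7  12. ]]
stud_a [283.7 274.7] 0.44 [[479.7 -27.8  12. ]]
hanging_eye [379.   72.3] 0.72 [[603.4 170.    0. ]]
hanging_eye [366.1 309.4] 0.67 [[570.1 -87.3   0. ]]
socket_13 [235.7 130.2] 0.91 [[451.  132.1   0. ]]
socket_13 [283.6 275. ] 0.89 [[477.7 -32.4   0. ]]
socket_13 [442.2 232.5] 0.89 [[663.1  -2.3   0. ]]
socket_13 [367.  223.1] 0.78 [[579.4  18.1   0. ]]
[223. 128.] 1596 top 49.4 ctr [449. 131.] size [38.9 39.6]
[376. 115.] 66 top 31.2 ctr [592.7 128. ] size [6.7 7.4]
[373. 168.] 59 top 30.9 ctr [587.   78.6] size [7.1 7. ]
[258. 213.] 516 top 34.1 ctr [466.   47.2] size [24.4 24.5]
[374. 227.] 1040 top 57.4 ctr [580.5  23.2] size [32.8 33.3]
[457. 240.] 1391 top 49.1 ctr [664.7  -1.8] 
[... 302 characters left out ...]
1, 1, 1, 1, 1]
-20 [1, 51, 51, 50, 1]
0 [1, 51, 10, 51, 2]
20 [-999, 52, 52, 51, 2]
40 [1, 2, 2, 2, 2]
60 [2, 2, 2, 2, 2]
80 [1, 2, 1, 1, 0]
19
-80 [12, 13, 12, 13, 13]
-60 [3, 2, 1, 2, 1]
-40 [1, 2, 2, 2, 2]
-20 [2, 2, 39, 1, 2]
0 [1, 38, 40, 37, 1]
20 [0, 1, 39, 1, 2]
40 [2, 2, 2, 2, 2]
60 [2, 3, 2, 2, 2]
80 [49, 27, 2, 2, 2]
13
-80 [2, 2, 9, 7, 1]
-60 [1, 2, 2, 2, 1]
-40 [2, 2, 2, 2, 2]
-20 [2, 2, 2, 1, 2]
0 [2, 36, 38, 2, 1]
20 [2, 2, 3, 2, 2]
40 [2, 2, 2, 2, 2]
60 [2, 2, 2, 2, 2]
80 [13, 9, 6, 2, 2]
30
-80 [24, 26, 30, 29, 29]
-60 [1, 2, 2, 2, 1]
-40 [1, 1, 1, 2, 2]
-20 [1, 42, 47, 45, 1]
0 [1, 48, 27, 47, 2]
20 [1, 48, 48, 46, 1]
40 [2, 1, 2, 1, 1]
60 [2, 2, 1, 2, 1]
80 [2, 1, 1, 1, 2]
```

Create g.py:
```python
import sys
from h import *
p,Rt=pose(); s=read_state(); t=np.array([float(v) for v in sys.argv[1:4]])
print("at",p.round(1),"rpy",np.round(s["tool_rot"],3),"tool delta",(Rt.T@(t-p)).round(1),"w",round(s["width"],1),"clk",s["clock"])
```

```text
(no output)
```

creep_tool([
  {"pos": [30,-30,0],"jaw": 85},
  {"pos": [30,-31,0],"jaw": 85},
  {"pos": [31,-31,40],"jaw": 85},
  {"pos": [0,0,45],"jaw": 85},
  {"pos": [0,0,45],"jaw": 85},
  {"pos": [0,0,20],"jaw": 85},
  {"jaw": 85},
  {"jaw": 85},
])

```text
clock: 2.7
eef_pos: [454.4, 125.6, 87.6]
tool_rot: [3.141, -0.0, 1.454]
force: [0.7, -0.8, 0.3]
width: 85.0
gripper_force: 0.0
```

```bash
python3 g.py 449 131 12; python3 c.py 2
```

```text
at [454.4 125.6  87.6] rpy [ 3.141 -0.     1.454] tool delta [ 4.8 -6.  75.6] w 85.0 clk 2.7
[454.4 125.6  87.6] [[0.116, 0.993, 0.0], [0.993, -0.116, -0.0], [0.0, 0.0, -1.0]]
stud_a [534.2 229.1] 0.77 [[595.8 130.3  12. ]]
stud_a [520.5 305.1] 0.67 [[589.1  76.   12. ]]
hanging_eye [531.8 168.5] 0.7 [[599.3 168.7   0. ]]
socket_13 [317.7 245.9] 0.83 [[451.8 132.2   0. ]]
socket_13 [606.7 376.1] 0.71 [[668.4  -1.5  -0. ]]
socket_13 [505.3 372.1] 0.47 [[586.8  12.4  -0. ]]
[312. 266.] 3689 top 49.2 ctr [448.7 131.7] size [39.6 39.5]
[544. 236.] 161 top 30.9 ctr [592.6 129.3] size [6.8 6.9]
[530. 311.] 138 top 30.9 ctr [587.   78.5] size [7.1 7.9]
[353. 373.] 1165 top 33.8 ctr [466.2  46.8] size [24.6 26.1]
[530. 369.] 71 top 35.9 ctr [585.4  39. ] size [11.1  4.1]
[629. 392.] 727 top 46.6 ctr [650.4  11.1] size [6.6 9.4]
[508. 443.] 42 top 30.8 ctr [575.  -27.6] size [4.5 5.1]
```

creep_tool([
  {"pos": [5,-6,0],"jaw": 85},
  {"pos": [0,0,30],"jaw": 85},
  {"pos": [0,0,30],"jaw": 85},
  {"pos": [0,0,15],"jaw": 85},
  {"jaw": 85},
])

```text
clock: 3.4
eef_pos: [451.5, 133.0, 15.9]
tool_rot: [-3.133, 0.004, 1.455]
force: [0.5, -0.0, -0.1]
width: 85.0
gripper_force: 0.0
```

```bash
python3 g.py 448.7 131.5 12
```

```text
at [451.5 133.   15.9] rpy [-3.133  0.004  1.455] tool delta [-1.8 -2.5  3.9] w 85.0 clk 3.4
```

View pics/w2.png

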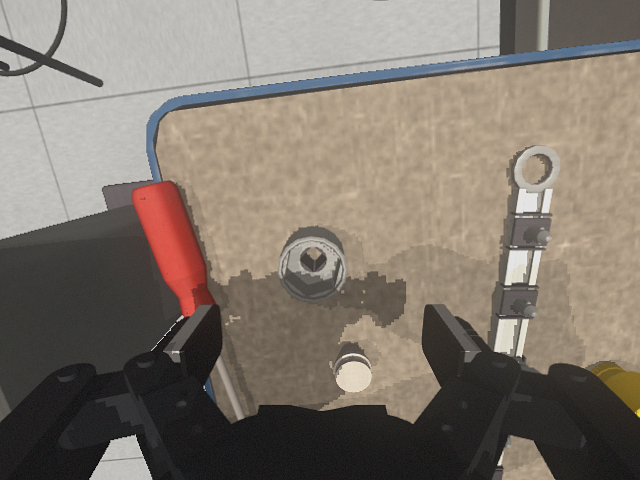

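Picture w2 shows the chromed socket_30 at pixel (312,266), open hexagon up, between the open fingers. The screwdriver at the left is clear of the finger. Now I'll correct the position and close.

creep_tool([
  {"pos": [-1.8,-2.5,3.5],"jaw": 85},
  {"jaw": 60},
  {"jaw": 30},
  {"jaw": 30},
  {"jaw": 30},
  {"jaw": 30},
  {"jaw": 30},
])

```text
clock: 4.1
eef_pos: [450.4, 131.5, 15.5]
tool_rot: [-3.132, 0.003, 1.455]
force: [-0.8, 0.4, 7.9]
width: 38.2
gripper_force: 59.3
```

```bash
python3 g.py 448.7 131.5 12
```

```text
at [450.4 131.5  15.5] rpy [-3.132e+00  3.000e-03  1.455e+00] tool delta [-0.2 -1.6  3.5] w 38.2 clk 4.1
```

creep_tool([
  {"pos": [0,0,-20],"jaw": 30},
  {"pos": [0,0,-40],"jaw": 30},
  {"pos": [0,0,-40],"jaw": 30},
  {"pos": [-35,35,0],"jaw": 30},
  {"pos": [-35,35,0],"jaw": 30},
  {"pos": [-35,35,0],"jaw": 30},
  {"pos": [-33,35,0],"jaw": 30},
  {"jaw": 30},
  {"jaw": 30},
])

```text
clock: 5.0
eef_pos: [574.0, -23.5, 113.3]
tool_rot: [-3.131, 0.005, 1.451]
force: [-0.8, 0.7, -2.5]
width: 38.4
gripper_force: 61.2
```

```bash
python3 g.py 574.6 -27.6 115;python3 c.py 3
```

```text
at [574.  -23.5 113.3] rpy [-3.131  0.005  1.451] tool delta [-4.   1.1 -1.6] w 38.4 clk 5.0
[574.  -23.5 113.3] [[0.119, 0.993, -0.012], [0.993, -0.119, -0.004], [-0.005, -0.011, -1.0]]
stud_a [327.7   8.5] 0.96 [[594.5 130.8  12. ]]
stud_a [325.9 102.9] 0.85 [[587.1  76.4  12. ]]
stud_a [324.7 183.3] 0.68 [[580.1  24.1  12. ]]
stud_a [328.6 257.4] 0.62 [[576.7 -30.8  12. ]]
stud_a [325.1 320.3] 0.61 [[568.  -82.6  12. ]]
socket_13 [200.8 267.5] 0.95 [[473.8 -31.2   0. ]]
socket_13 [324.  182.4] 0.92 [[579.5  23.7   0. ]]
socket_13 [322.7 298.4] 0.85 [[567.6 -68.9   0. ]]
socket_13 [443.4 200.6] 0.66 [[ 6.669e+02 -1.000e-01  0.000e+00]]
socket_13 [327.9 321.4] 0.6 [[569.4 -90.1   0. ]]
[326.   5.] 160 top 30.6 ctr [593.2 127.2] size [8.2 6.6]
[326.  97.] 158 top 31.2 ctr [587.   77.9] size [7.  6.9]
[149. 172.] 1429 top 34.1 ctr [466.1  46.6] size [25.7 24.6]
[326. 191.] 2294 top 57.4 ctr [580.8  23.1] size [33.4 33.6]
[326. 187.] 129 top 30.8 ctr [581.   23.3] size [6.8 7.4]
[461. 213.] 3449 top 49.2 ctr [664.8  -2.3] size [39.8 39. ]
[326. 260.] 108 top 30.9 ctr [575.  -28.1] size [7.  6.9]
[185. 282.] 856 top 39.6 ctr [474.5 -31.1] size [22.  21.8]
[479. 466.] 438 top 49.1 ctr [ 684.5 -214.8] size [12.2  4.1]
```

Create held.py:
```python
import sys
from h import *
tag=sys.argv[1]; P=pose(); d=np.load(f"w{tag}.npy"); X=cloud("wrist",d,P)
Y=(X-P[0])@P[1]; m=(d>0)&(abs(Y[...,0])<40)&(abs(Y[...,1])<32)&(Y[...,2]<40)&(Y[...,2]>-50)
q=Y[m]; h=np.percentile(q[:,2],3)
for lo in np.arange(-50,35,5):
    t=q[(q[:,2]>=lo)&(q[:,2]<lo+5)]
    if len(t)>15: print(lo,len(t),"tool x",t[:,0].min().round(1),t[:,0].max().round(1),"y",t[:,1].min().round(1),t[:,1].max().round(1))
```

```bash
python3 held.py 3
```

```text
-50 671 tool x 3.0 14.3 y -32.0 32.0
-45 646 tool x -10.8 13.2 y -32.0 31.9
-40 912 tool x -11.7 17.3 y -26.7 25.6
-35 3727 tool x -19.8 19.9 y -32.0 31.9
-30 1804 tool x -18.7 20.0 y -31.8 32.0
-25 1456 tool x -17.8 20.1 y -32.0 32.0
-20 1318 tool x -17.7 20.0 y -32.0 31.9
-15 2747 tool x -18.1 19.8 y -32.0 31.9
-10 715 tool x -9.1 20.0 y -31.8 31.0
-5 244 tool x -9.3 19.8 y -20.1 19.1
0 134 tool x -9.2 -3.0 y -6.9 5.3
5 97 tool x -9.3 14.8 y -6.1 4.5
10 118 tool x -9.2 14.9 y -9.0 8.0
```

View pics/w3.png

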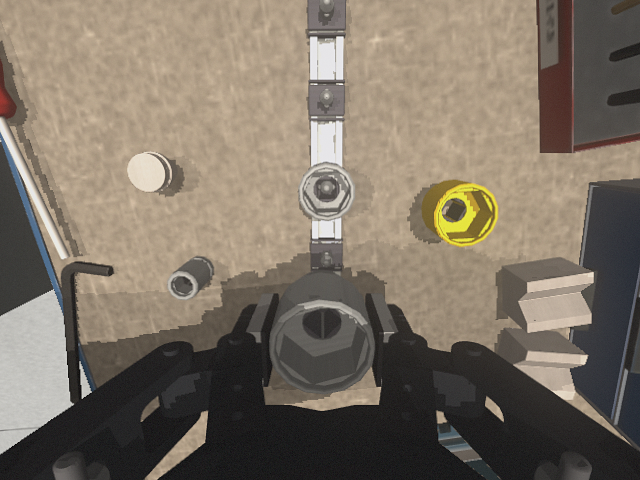

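Picture w3 shows socket_30 held upright, centred on the tool axis at pixel (322,345), with stud c just ahead at (326,260). I'll level the tool and descend.

creep_tool([
  {"pos": [-4.3,1.5,0],"turn_vec": [-0.0114,0.0054,0],"jaw": 30},
  {"pos": [0,0,30],"jaw": 30},
  {"pos": [0,0,24],"jaw": 30},
  {"jaw": 30},
  {"jaw": 30},
])

```text
clock: 5.7
eef_pos: [575.1, -26.0, 59.8]
tool_rot: [3.141, -0.001, 1.455]
force: [0.1, -0.0, -2.6]
width: 38.8
gripper_force: 61.2
```

```bash
python3 g.py 575 -28.1 28; python3 -c "
from h import *
print(pose()[1][:,2].round(4))"
```

```text
at [575.1 -26.   59.8] rpy [ 3.141e+00 -1.000e-03  1.455e+00] tool delta [-2.1  0.1 31.8] w 38.8 clk 5.7
[ 7.e-04  8.e-04 -1.e+00]
```

creep_tool([
  {"pos": [-2.2,0,0],"jaw": 30},
  {"jaw": 30},
  {"pos": [0,0,8],"jaw": 30},
  {"pos": [0,0,8],"jaw": 30},
  {"pos": [0,0,8],"jaw": 30},
  {"pos": [0,0,4],"jaw": 30},
  {"jaw": 30},
])

```text
clock: 6.4
eef_pos: [574.4, -28.2, 30.6]
tool_rot: [-3.141, -0.001, 1.455]
force: [0.4, -0.3, -2.1]
width: 38.5
gripper_force: 61.2
```

```bash
python3 g.py 575 -28.1 28
```

```text
at [574.4 -28.2  30.6] rpy [-3.141e+00 -1.000e-03  1.455e+00] tool delta [0.2 0.6 2.6] w 38.5 clk 6.4
```

creep_tool([
  {"pos": [0,0,2],"jaw": 30},
  {"pos": [0,0,1.5],"jaw": 30},
  {"pos": [0,0,1],"jaw": 30},
  {"jaw": 30},
])

```text
clock: 6.8
eef_pos: [575.3, -28.3, 27.5]
tool_rot: [3.14, -0.001, 1.455]
force: [-0.0, -0.5, 0.7]
width: 38.5
gripper_force: 61.5
```

```bash
python3 g.py 575 -28.1 28
```

```text
at [575.3 -28.3  27.5] rpy [ 3.140e+00 -1.000e-03  1.455e+00] tool delta [ 0.1 -0.3 -0.5] w 38.5 clk 6.8
```

creep_tool([
  {"pos": [0,0,1],"jaw": 30},
  {"jaw": 70},
  {"jaw": 85},
  {"jaw": 85},
  {"pos": [0,0,-20],"jaw": 85},
  {"pos": [0,0,-45],"jaw": 85},
  {"pos": [0,0,-45],"jaw": 85},
  {"pos": [0,0,-30],"jaw": 85},
  {"jaw": 85},
])

```text
clock: 7.7
eef_pos: [578.2, -28.8, 170.7]
tool_rot: [3.131, -0.002, 1.455]
force: [1.1, -0.0, -0.1]
width: 85.2
gripper_force: 0.0
```

```bash
python3 g.py 474.3 -30.9 70;python3 c.py 4
```

```text
at [578.2 -28.8 170.7] rpy [ 3.131e+00 -2.000e-03  1.455e+00] tool delta [ -14.4 -103.9   99.6] w 85.2 clk 7.7
[578.2 -28.8 170.7] [[0.116, 0.993, 0.01], [0.993, -0.116, 0.001], [0.002, 0.01, -1.0]]
stud_a [316.1  33.5] 0.91 [[593.3 130.5  12. ]]
stud_a [320.6 106.9] 0.69 [[590.5  76.6  12. ]]
stud_a [320.2 233.1] 0.52 [[577.8 -29.5  12. ]]
socket_13 [315.3 229.8] 0.89 [[573.3 -28.5   0. ]]
socket_13 [412.4 190.1] 0.88 [[666.1  -2.    0. ]]
socket_13 [316.6 175.9] 0.69 [[580.4  20.7   0. ]]
socket_13 [211.3 246.7] 0.57 [[472.8 -33.2   0. ]]
socket_13 [220.9 415.6] 0.39 [[ 443.4 -226.1    0. ]]
[316.  31.] 118 top 31.1 ctr [592.9 128.2] size [7.4 7.1]
[316. 103.] 102 top 31.1 ctr [587.3  77.8] size [7.2 7.5]
[173. 163.] 913 top 34.1 ctr [466.4  46.5] size [24.6 24.4]
[316. 178.] 1385 top 57.5 ctr [580.8  23.1] size [32.9 33.6]
[317. 175.] 86 top 31.0 ctr [581.1  23.1] size [6.7 6.3]
[424. 195.] 2062 top 49.2 ctr [664.7  -2.1] size [40.1 39.1]
[316. 243.] 2154 top 61.2 ctr [574.4 -28.2] size [39.1 39.7]
[201. 254.] 523 top 39.4 ctr [474.2 -30.8] size [21.1 21.4]
[317. 293.] 70 top 30.9 ctr [568.7 -80.9] size [7.2 6.9]
[408. 413.] 344 top 31.3 ctr [ 643.5 -224.6] size [37.8 15.4]
```

creep_tool([
  {"pos": [-5,-35,0],"turn_vec": [0.01,0,0],"jaw": 60},
  {"pos": [-5,-35,0],"jaw": 60},
  {"pos": [-4.4,-34,30],"jaw": 60},
  {"pos": [0,0,40],"jaw": 60},
  {"pos": [0,0,30],"jaw": 60},
  {"jaw": 60},
])

```text
clock: 8.5
eef_pos: [465.2, -30.3, 62.8]
tool_rot: [-3.123, -0.0, 1.455]
force: [0.7, 0.3, 0.3]
width: 59.7
gripper_force: 0.0
```

```bash
python3 g.py 474.3 -30.9 8
```

```text
at [465.2 -30.3  62.8] rpy [-3.123 -0.     1.455] tool delta [ 0.4 10.1 54.7] w 59.7 clk 8.5
```

creep_tool([
  {"pos": [0.4,9,0],"turn_vec": [-0.018,0,0],"jaw": 60},
  {"jaw": 60},
  {"pos": [0,0,25],"jaw": 60},
  {"pos": [0,0,20],"jaw": 60},
  {"jaw": 60},
])

```text
clock: 9.0
eef_pos: [478.1, -30.9, 21.2]
tool_rot: [3.134, -0.001, 1.455]
force: [0.2, 0.8, -0.6]
width: 60.2
gripper_force: 0.0
```

```bash
python3 g.py 474.3 -30.9 8
```

```text
at [478.1 -30.9  21.2] rpy [ 3.134e+00 -1.000e-03  1.455e+00] tool delta [-0.4 -3.9 13.2] w 60.2 clk 9.0
```

creep_tool([
  {"pos": [-0.4,-3.5,6],"turn_vec": [0.007,0,0],"jaw": 60},
  {"pos": [0,0,7],"jaw": 50},
  {"jaw": 10},
  {"jaw": 10},
  {"jaw": 10},
  {"jaw": 10},
  {"jaw": 10},
  {"jaw": 10},
])

```text
clock: 9.8
eef_pos: [475.9, -31.0, 10.0]
tool_rot: [3.137, -0.002, 1.455]
force: [0.0, 0.9, 6.5]
width: 20.1
gripper_force: 58.7
```

```bash
python3 g.py 474.3 -30.9 8
```

```text
at [475.9 -31.   10. ] rpy [ 3.137e+00 -2.000e-03  1.455e+00] tool delta [-0.1 -1.6  2. ] w 20.1 clk 9.8
```

creep_tool([
  {"pos": [0,0,-20],"jaw": 10},
  {"pos": [0,0,-40],"jaw": 10},
  {"pos": [0,0,-40],"jaw": 10},
  {"pos": [42,24,0],"jaw": 10},
  {"pos": [42,24,0],"jaw": 10},
  {"pos": [42,24,0],"jaw": 10},
  {"pos": [40,22,0],"jaw": 10},
  {"jaw": 10},
  {"jaw": 10},
])

```text
clock: 10.7
eef_pos: [587.3, 123.4, 109.2]
tool_rot: [3.14, -0.0, 1.457]
force: [-1.4, -1.0, -0.8]
width: 20.1
gripper_force: 58.8
```

```bash
python3 g.py 592.8 128.5 100; python3 c.py 5 | grep -v sock; python3 held.py 5
```

```text
at [587.3 123.4 109.2] rpy [ 3.14  -0.     1.457] tool delta [5.7 4.9 9.2] w 20.1 clk 10.7
[587.3 123.4 109.2] [[0.114, 0.994, 0.002], [0.994, -0.114, -0.0], [0.0, 0.002, -1.0]]
stud_a [332.7 240.3] 0.61 [[595.8 130.4  12. ]]
hanging_eye [332.  186.3] 0.65 [[599.6 167.9   0. ]]
[330. 247.] 116 top 30.7 ctr [593.4 129.2] size [7.  7.3]
[168. 355.] 24 top 26.6 ctr [461.1  57.4] size [10.2  5.5]
[328. 389.] 1786 top 57.1 ctr [581.3  30.8] size [32.8 18.7]
[463. 402.] 221 top 49.5 ctr [676.7   7.4] size [14.2 19.3]
[430. 432.] 52 top 49.5 ctr [652.6 -14. ] size [ 9.1 11.3]
-50 1369 tool x -9.8 14.3 y -31.9 32.0
-45 578 tool x -6.6 14.0 y -31.7 31.5
-40 959 tool x -11.4 11.9 y -20.2 18.3
-35 437 tool x -11.2 11.6 y -24.2 23.2
-30 2021 tool x -11.3 11.6 y -24.2 23.4
-25 945 tool x -11.3 11.7 y -24.3 23.2
-20 803 tool x -10.7 11.6 y -24.1 23.1
-15 695 tool x -8.8 11.6 y -24.0 23.1
-10 557 tool x -8.7 11.4 y -23.0 22.0
-5 237 tool x -8.2 10.8 y -14.4 9.6
0 178 tool x 2.1 10.8 y -10.6 9.6
5 103 tool x 2.0 10.5 y -10.9 9.7
```

creep_tool([
  {"pos": [5.8,5.3,0],"jaw": 10},
  {"pos": [0,0,30],"jaw": 10},
  {"pos": [0,0,25],"jaw": 10},
  {"jaw": 10},
  {"jaw": 10},
])

```text
clock: 11.4
eef_pos: [593.7, 127.5, 54.2]
tool_rot: [3.14, -0.001, 1.454]
force: [-0.1, -0.1, 0.5]
width: 20.1
gripper_force: 58.8
```

```bash
python3 g.py 593.1 128.8 22
```

```text
at [593.7 127.5  54.2] rpy [ 3.140e+00 -1.000e-03  1.454e+00] tool delta [ 1.2 -0.8 32.2] w 20.1 clk 11.4
```

creep_tool([
  {"pos": [1.2,-0.5,0],"jaw": 10},
  {"pos": [0,0,8],"jaw": 10},
  {"pos": [0,0,8],"jaw": 10},
  {"pos": [0,0,8],"jaw": 10},
  {"pos": [0,0,5],"jaw": 10},
  {"jaw": 10},
])

```text
clock: 12.0
eef_pos: [592.5, 129.1, 23.9]
tool_rot: [3.141, -0.0, 1.455]
force: [-0.0, 0.1, -0.5]
width: 20.1
gripper_force: 58.8
```

```bash
python3 g.py 593.1 128.8 22
```

```text
at [592.5 129.1  23.9] rpy [ 3.141 -0.     1.455] tool delta [-0.3  0.7  1.9] w 20.1 clk 12.0
```

creep_tool([
  {"pos": [0,0,1.5],"jaw": 10},
  {"pos": [0,0,1.5],"jaw": 10},
  {"jaw": 10},
])

```text
clock: 12.3
eef_pos: [593.4, 129.3, 22.2]
tool_rot: [3.139, -0.001, 1.455]
force: [-0.4, 0.1, 0.0]
width: 19.9
gripper_force: 59.0
```

creep_tool([
  {"jaw": 60},
  {"jaw": 60},
  {"jaw": 60},
  {"pos": [0,0,-20],"jaw": 60},
  {"pos": [0,0,-45],"jaw": 60},
  {"pos": [0,0,-45],"jaw": 60},
  {"pos": [0,0,-35],"jaw": 60},
  {"jaw": 60},
])

```text
clock: 13.1
eef_pos: [596.4, 129.2, 172.4]
tool_rot: [3.13, -0.004, 1.455]
force: [0.8, -0.2, 0.5]
width: 59.9
gripper_force: 0.0
```

```bash
python3 g.py 444 -221 100; python3 c.py 6 | grep top
```

```text
at [596.4 129.2 172.4] rpy [ 3.13  -0.004  1.455] tool delta [-365.9 -111.6   69.5] w 59.9 clk 13.1
[316. 240.] 624 top 51.4 ctr [592.7 129.1] size [21.3 21.7]
[317. 290.] 66 top 31.2 ctr [587.7  79.5] size [6.6 6.7]
[191. 332.] 347 top 34.0 ctr [465.7  51.3] size [22.8 16.6]
[317. 372.] 2643 top 59.2 ctr [577.6   8.2] size [40.3 63.6]
[394. 369.] 405 top 49.1 ctr [651.3  -3.6] size [12.4 32.3]
```

creep_tool([
  {"pos": [-45,-13,0],"turn_vec": [0.006,0,0],"jaw": 60},
  {"pos": [-45,-13,0],"jaw": 60},
  {"pos": [-45,-13,0],"jaw": 60},
  {"pos": [-45,-13,0],"jaw": 60},
  {"pos": [-45,-13,0],"jaw": 60},
  {"pos": [-45,-13,0],"jaw": 60},
  {"pos": [-45,-13,0],"jaw": 60},
  {"pos": [-20,-13,20],"jaw": 60},
  {"jaw": 60},
  {"jaw": 60},
])

```text
clock: 14.3
eef_pos: [449.7, -191.2, 145.7]
tool_rot: [-3.135, -0.002, 1.453]
force: [-0.3, 0.0, 0.2]
width: 60.0
gripper_force: 0.0
```

```bash
python3 c.py 7; python3 g.py 444 -221 100
```

```text
[ 449.7 -191.2  145.7] [[0.117, 0.993, -0.007], [0.993, -0.117, 0.003], [0.002, -0.007, -1.0]]
stud_a [464.6  79.4] 0.81 [[567.9 -81.9  12. ]]
hanging_eye [396.9 414.1] 0.54 [[ 502.7 -386.3    0. ]]
socket_13 [322. 275.] 0.86 [[ 444.1 -227.2    0. ]]
socket_13 [395.1 415.8] 0.54 [[ 500.8 -388.2    0. ]]
[484.   7.] 681 top 55.4 ctr [572.  -46.8] size [18.5  3.7]
[473.  75.] 127 top 31.2 ctr [568.  -82.2] size [7.8 6.6]
[547. 301.] 13107 top 59.3 ctr [ 612.6 -263.5] size [124.9  96.6]
[318. 285.] 790 top 41.6 ctr [ 441.7 -222.2] size [27.3 27.8]
[504. 315.] 13 top 62.0 ctr [ 576.3 -251.1] size [4.4 3. ]
at [ 451.7 -190.2  146.9] rpy [-3.138e+00 -1.000e-03  1.457e+00] tool delta [-31.5  -4.   46.9] w 59.6 clk 14.5
```

creep_tool([
  {"pos": [-16,-3,10],"jaw": 65},
  {"pos": [-16.5,-3,30],"jaw": 65},
  {"pos": [0,0,30],"jaw": 65},
  {"pos": [0,0,20],"jaw": 65},
  {"jaw": 65},
  {"jaw": 65},
])

```text
clock: 15.1
eef_pos: [441.3, -222.5, 57.2]
tool_rot: [-3.138, -0.001, 1.456]
force: [-0.3, -0.3, 0.2]
width: 65.1
gripper_force: 0.0
```

```bash
python3 c.py 8|grep top; python3 g.py 442 -222 14
```

```text
[571. 309.] 10584 top 60.6 ctr [ 566.4 -257.6] size [26.  39.2]
[324. 290.] 1866 top 41.4 ctr [ 441.9 -222.6] size [27.4 28.5]
[602. 335.] 9 top 61.9 ctr [ 567.8 -248.3] size [1.5 2.5]
[621. 357.] 18 top 62.0 ctr [ 578.3 -261.2] size [4.5 5.2]
[631. 382.] 606 top 31.1 ctr [ 601.2 -291.3] size [42.8 51.6]
[613. 388.] 9 top 62.0 ctr [ 576.4 -277.7] size [2. 3.]
[618. 405.] 10 top 61.9 ctr [ 580.7 -288.1] size [1.6 4.4]
[617. 417.] 9 top 61.9 ctr [ 581.2 -296.7] size [1.9 4.3]
at [ 441.7 -223.1   58.1] rpy [-3.14  -0.     1.455] tool delta [ 1.1  0.3 44.1] w 65.1 clk 15.3
```

creep_tool([
  {"pos": [0.4,0.3,22],"jaw": 65},
  {"pos": [0,0,22],"jaw": 65},
  {"jaw": 65},
  {"jaw": 15},
  {"jaw": 15},
  {"jaw": 15},
  {"jaw": 15},
  {"jaw": 15},
])

```text
clock: 16.1
eef_pos: [441.6, -223.0, 14.3]
tool_rot: [-3.14, -0.0, 1.455]
force: [-0.7, 0.3, 5.0]
width: 26.3
gripper_force: 58.9
```

```bash
python3 g.py 441.9 -222.6 14
```

```text
at [ 441.6 -223.    14.3] rpy [-3.14  -0.     1.455] tool delta [0.4 0.3 0.3] w 26.3 clk 16.1
```

creep_tool([
  {"pos": [0,0,-20],"jaw": 15},
  {"pos": [0,0,-45],"jaw": 15},
  {"pos": [0,0,-45],"jaw": 15},
  {"pos": [45,15,-10],"jaw": 15},
  {"pos": [45,16,0],"jaw": 15},
  {"pos": [45,16,0],"jaw": 15},
  {"pos": [45,16,0],"jaw": 15},
  {"pos": [45,16,0],"jaw": 15},
  {"pos": [45,16,0],"jaw": 15},
  {"pos": [45,16,0],"jaw": 15},
  {"jaw": 15},
  {"jaw": 15},
])

```text
clock: 17.3
eef_pos: [587.9, 79.0, 133.0]
tool_rot: [-3.138, -0.001, 1.458]
force: [-0.3, -0.8, -0.9]
width: 25.6
gripper_force: 59.3
```

```bash
python3 c.py 9 | grep -v sock; python3 held.py 9; python3 g.py 587.3 78.8 100
```

```text
[587.9  79.  133. ] [[0.112, 0.994, -0.004], [0.994, -0.112, 0.002], [0.001, -0.004, -1.0]]
stud_a [323.7 172.8] 0.57 [[594.5 133.4  12. ]]
stud_a [323.9 121.3] 0.49 [[598.7 169.9  12. ]]
hanging_eye [327.6 122.3] 0.85 [[601.6 169.9   0. ]]
[322. 183.] 621 top 51.8 ctr [592.7 128.9] size [21.4 21.1]
[323. 180.] 109 top 31.1 ctr [593.4 128.9] size [7.4 6.6]
[322. 248.] 97 top 30.8 ctr [587.5  78.6] size [6.7 7.2]
[176. 303.] 925 top 34.0 ctr [466.4  47.1] size [25.5 25.1]
[429. 329.] 1366 top 49.0 ctr [664.8   8.9] size [39.2 18.5]
[321. 388.] 2078 top 60.9 ctr [574.6 -24.9] size [39.6 33.9]
-50 1130 tool x -11.6 14.2 y -32.0 32.0
-45 582 tool x -12.4 13.8 y -31.7 32.0
-40 1002 tool x -11.9 11.7 y -23.4 21.4
-35 464 tool x -10.9 11.6 y -27.1 26.0
-30 1924 tool x -13.7 14.3 y -27.2 26.2
-25 1390 tool x -14.2 14.3 y -27.3 26.2
-20 978 tool x -11.1 14.4 y -27.2 26.1
-15 886 tool x -11.2 14.6 y -27.1 26.0
-10 969 tool x -11.1 14.4 y -25.4 24.5
-5 215 tool x -7.4 14.3 y -13.5 15.5
0 203 tool x -6.9 12.4 y -9.6 6.6
5 243 tool x -7.0 12.4 y -11.4 10.2
10 74 tool x 4.3 12.2 y -11.5 10.4
at [587.5  75.4 133.2] rpy [-3.138 -0.     1.452] tool delta [ 3.3 -0.4 33.2] w 26.0 clk 17.5
```

creep_tool([
  {"pos": [3.3,-0.2,0],"jaw": 15},
  {"pos": [0,0,35],"jaw": 15},
  {"pos": [0,0,35],"jaw": 15},
  {"jaw": 15},
  {"jaw": 15},
  {"jaw": 15},
])

```text
clock: 18.1
eef_pos: [589.3, 80.3, 64.6]
tool_rot: [-3.141, -0.001, 1.454]
force: [0.6, 0.1, -0.6]
width: 25.7
gripper_force: 59.3
```

```bash
python3 g.py 587.4 78.8 26
```

```text
at [589.3  80.3  64.6] rpy [-3.141e+00 -1.000e-03  1.454e+00] tool delta [-1.7 -1.7 38.6] w 25.7 clk 18.1
```

creep_tool([
  {"pos": [-1.6,-1.5,8],"jaw": 15},
  {"pos": [0,0,8],"jaw": 15},
  {"jaw": 15},
  {"jaw": 15},
])

```text
clock: 18.5
eef_pos: [586.1, 79.4, 46.7]
tool_rot: [-3.137, -0.001, 1.455]
force: [-0.6, 0.3, -1.6]
width: 25.8
gripper_force: 59.3
```

```bash
python3 g.py 587.4 78.8 26
```

```text
at [586.1  79.4  46.7] rpy [-3.137e+00 -1.000e-03  1.455e+00] tool delta [-0.4  1.5 20.7] w 25.8 clk 18.5
```

creep_tool([
  {"pos": [-0.4,1,0],"jaw": 15},
  {"pos": [0,0,6],"jaw": 15},
  {"pos": [0,0,6],"jaw": 15},
  {"pos": [0,0,5],"jaw": 15},
  {"pos": [0,0,3],"jaw": 15},
  {"jaw": 15},
])

```text
clock: 19.1
eef_pos: [586.9, 78.7, 26.6]
tool_rot: [-3.137, -0.001, 1.455]
force: [-0.1, 0.6, -0.4]
width: 26.0
gripper_force: 59.5
```

```bash
python3 g.py 587.4 78.8 26
```

```text
at [586.9  78.7  26.6] rpy [-3.137e+00 -1.000e-03  1.455e+00] tool delta [0.1 0.5 0.6] w 26.0 clk 19.1
```

creep_tool([
  {"pos": [0,0,1.5],"jaw": 15},
  {"jaw": 65},
  {"jaw": 65},
  {"jaw": 65},
  {"pos": [0,0,-20],"jaw": 65},
  {"pos": [0,0,-45],"jaw": 65},
  {"pos": [0,0,-45],"jaw": 75},
  {"pos": [0,0,-45],"jaw": 85},
  {"pos": [0,0,-25],"jaw": 85},
  {"jaw": 85},
])

```text
clock: 20.1
eef_pos: [590.4, 78.5, 209.4]
tool_rot: [3.138, -0.003, 1.455]
force: [0.3, -0.2, -0.1]
width: 85.3
gripper_force: 0.0
```

```bash
python3 c.py 10 | grep top; python3 g.py 510 -330 190
```

Run:
```python
from h import *
d=np.load("side0.npy"); X=cloud("side",d).reshape(-1,3)[d.ravel()>0]
d=np.load("scene0.npy"); X=np.r_[X,cloud("scene",d).reshape(-1,3)[d.ravel()>0]]
for y in range(-480,120,40):
    print(y,[int(np.percentile(q,97)) if len(q:=X[(abs(X[:,0]-x)<20)&(abs(X[:,1]-y)<20),2]) else -1 for x in range(400,720,40)])
```

```text
[317. 175.] 409 top 51.7 ctr [592.3 129. ] size [21.3 21.7]
[317. 231.] 693 top 53.6 ctr [586.5  79.1] size [26.9 27.6]
[318. 227.] 58 top 30.7 ctr [587.3  79. ] size [6.9 7.9]
[203. 272.] 544 top 34.2 ctr [466.5  47.2] size [23.8 24.3]
[318. 288.] 1163 top 57.3 ctr [580.8  23.3] size [33.5 33.3]
[405. 299.] 1408 top 49.2 ctr [664.6  -1.9] size [39.2 39.3]
[318. 337.] 1613 top 61.1 ctr [574.5 -27.9] size [39.1 39.9]
[319. 370.] 48 top 30.9 ctr [568.8 -80.6] size [6.6 5.6]
at [586.7  78.8 203.9] rpy [-3.135e+00 -1.000e-03  1.455e+00] tool delta [-415.   -28.8   13.9] w 85.3 clk 20.3
-480 [5, 5, 1, 1, 26, 27, 23, 63]
-440 [5, 4, 2, 1, 2, 23, 2, 15]
-400 [2, 3, 51, 52, 2, 2, 14, 13]
-360 [2, 2, 50, 51, 2, 1, 10, 2]
-320 [21, 21, 2, 64, 63, 31, 31, 65]
-280 [20, 20, 2, 53, 63, 61, 46, 66]
-240 [2, 39, 2, 30, 62, 33, 46, 66]
-200 [2, 39, 2, 2, 18, 23, 28, 64]
-160 [2, 2, 2, 2, 2, 2, 2, 2]
-120 [2, 19, 16, 2, 12, 2, 3, 2]
-80 [2, 2, 2, 2, 27, 10, 2, 2]
-40 [6, 2, 38, 2, 23, 15, 428, 2]
0 [9, 2, 33, 2, 321, 464, 446, 434]
40 [1, 31, 33, 2, 55, 433, 477, 480]
80 [1, 2, 24, 2, 12, 26, 2, 2]
```

creep_tool([
  {"pos": [-45,-3,0],"jaw": 85},
  {"pos": [-45,-3,0],"jaw": 85},
  {"pos": [-45,-3,0],"jaw": 85},
  {"pos": [-45,-3,0],"jaw": 85},
  {"pos": [-45,-3,0],"jaw": 85},
  {"pos": [-45,-3,0],"jaw": 85},
  {"pos": [-45,-3,0],"jaw": 85},
  {"pos": [-45,-3,0],"jaw": 85},
  {"pos": [-45,-3,0],"jaw": 85},
  {"jaw": 85},
  {"jaw": 85},
  {"jaw": 85},
])

```text
clock: 21.5
eef_pos: [514.1, -318.7, 203.7]
tool_rot: [-3.136, -0.003, 1.456]
force: [-0.1, -0.2, -0.1]
width: 84.6
gripper_force: 0.0
```

```bash
python3 c.py 11 ; python3 g.py 504 -379 120
```

```text
[ 514.1 -318.7  203.7] [[0.114, 0.993, -0.006], [0.993, -0.114, 0.004], [0.003, -0.006, -1.0]]
socket_13 [320.  284.7] 0.9 [[ 502.7 -386.3    0. ]]
[542.  90.] 15 top 61.9 ctr [ 695.8 -221.7] size [1.7 7.2]
[426. 160.] 10569 top 59.9 ctr [ 600.9 -265.1] size [135.   95.7]
[542. 108.] 9 top 61.9 ctr [ 696.1 -234.1] size [0.8 4.6]
[391. 151.] 13 top 61.9 ctr [ 576.2 -254. ] size [4.9 4.1]
[387. 162.] 10 top 61.8 ctr [ 572.5 -262.3] size [4.9 1.9]
[392. 164.] 10 top 62.0 ctr [ 576.  -264.9] size [2.5 4.1]
[392. 181.] 12 top 61.9 ctr [ 576.1 -278.1] size [4.2 3.6]
[397. 189.] 12 top 62.0 ctr [ 578.9 -285.2] size [4.1 3.4]
[393. 198.] 9 top 62.0 ctr [ 575.6 -291.8] size [3.5 4.1]
[319. 299.] 1966 top 53.3 ctr [ 502.6 -384.3] size [45.7 46.3]
[411. 386.] 2192 top 43.4 ctr [ 577.8 -531.2] size [35.9 12.1]
[519. 360.] 174 top 58.7 ctr [ 698. -474.] size [3.8 4.4]
[508. 461.] 770 top 47.9 ctr [ 686.2 -596.8] size [27.6 64.5]
at [ 514.6 -318.9  204.8] rpy [-3.137e+00 -2.000e-03  1.457e+00] tool delta [-61.1  -3.4  84.7] w 84.6 clk 21.7
```

creep_tool([
  {"pos": [-32,-2,10],"jaw": 85},
  {"pos": [-32,-2,30],"jaw": 85},
  {"pos": [0,0,35],"jaw": 85},
  {"pos": [0,0,25],"jaw": 85},
  {"jaw": 85},
  {"jaw": 85},
  {"jaw": 85},
])

```text
clock: 22.4
eef_pos: [503.5, -384.0, 106.8]
tool_rot: [-3.14, 0.001, 1.456]
force: [-0.3, 0.1, 0.5]
width: 84.7
gripper_force: 0.0
```

```bash
python3 c.py 12|grep -v "top 6" ; python3 g.py 503 -383 18
```

```text
[ 503.5 -384.   106.8] [[0.115, 0.993, -0.001], [0.993, -0.115, -0.0], [-0.001, -0.001, -1.0]]
socket_13 [320.3 246.1] 0.71 [[ 501.9 -383.    -0. ]]
[461.   3.] 216 top 31.3 ctr [ 594.6 -248. ] size [33.1 14.6]
[322. 266.] 4295 top 53.3 ctr [ 502.9 -384.2] size [45.4 45.7]
[428. 376.] 421 top 26.9 ctr [ 573.2 -489.8] size [17.8 37.3]
[410. 419.] 49 top 29.5 ctr [ 557.1 -525.8] size [10.6  2.8]
[521. 462.] 1835 top 47.7 ctr [ 638.9 -556.9] size [49.3 43.9]
at [ 503.  -383.8  106.3] rpy [-3.14  -0.     1.455] tool delta [ 0.8  0.1 88.3] w 85.1 clk 22.6
```

View pics/w12.png

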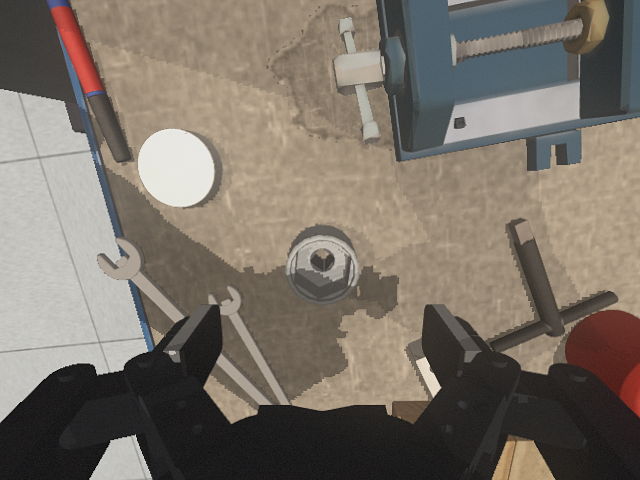

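Picture w12 shows socket_34 at pixel (322,266), centred between the fingers, with only flat spanners (230,300) nearby. I'll descend and grip.

creep_tool([
  {"pos": [-0.3,0,25],"jaw": 85},
  {"pos": [0,0,35],"jaw": 85},
  {"pos": [0,0,28],"jaw": 85},
  {"jaw": 85},
  {"jaw": 35},
  {"jaw": 35},
  {"jaw": 35},
  {"jaw": 35},
  {"jaw": 35},
])

```text
clock: 23.5
eef_pos: [503.1, -384.7, 19.3]
tool_rot: [-3.141, 0.001, 1.455]
force: [-0.6, 0.3, 5.0]
width: 44.4
gripper_force: 60.9
```

```bash
python3 g.py 502.9 -384.2 18
```

```text
at [ 503.1 -384.7   19.3] rpy [-3.141e+00  1.000e-03  1.455e+00] tool delta [ 0.5 -0.3  1.3] w 44.4 clk 23.5
```

creep_tool([
  {"pos": [0,0,-20],"jaw": 35},
  {"pos": [0,0,-45],"jaw": 35},
  {"pos": [0,0,-45],"jaw": 35},
  {"pos": [0,0,-30],"jaw": 35},
  {"pos": [44,4,0],"jaw": 35},
  {"pos": [44,4,0],"jaw": 35},
  {"pos": [44,4,0],"jaw": 35},
  {"pos": [44,4,0],"jaw": 35},
  {"pos": [44,5,0],"jaw": 35},
  {"pos": [44,5,0],"jaw": 35},
  {"pos": [44,5,0],"jaw": 35},
  {"jaw": 35},
])

```text
clock: 24.7
eef_pos: [570.6, -71.5, 157.1]
tool_rot: [-3.138, -0.008, 1.467]
force: [-0.5, 0.1, -2.3]
width: 44.4
gripper_force: 62.1
```

creep_tool([
  {"jaw": 35},
  {"jaw": 35},
])

```text
clock: 24.9
eef_pos: [568.6, -83.0, 157.8]
tool_rot: [-3.138, -0.0, 1.453]
force: [0.4, 0.0, -3.3]
width: 44.8
gripper_force: 62.0
```

```bash
python3 c.py 13 | grep top; python3 held.py 13; python3 g.py 568.7 -81.5 80
```

```text
[321.  16.] 1174 top 53.3 ctr [586.3  72.5] size [27.5 16.3]
[165.  86.] 1150 top 34.0 ctr [466.5  46.6] size [24.3 24.2]
[323.  95.] 2101 top 57.5 ctr [580.6  22.6] size [33.5 33.9]
[443. 121.] 2765 top 49.2 ctr [664.4  -2.4] size [39.5 39.6]
[322. 174.] 2327 top 61.2 ctr [574.4 -28.1] size [39.2 39.6]
[323. 172.] 92 top 31.4 ctr [574.4 -28.6] size [6.5 6.6]
[323. 237.] 83 top 31.0 ctr [568.5 -81.6] size [6.1 6.8]
[371. 391.] 575 top 32.7 ctr [ 595.3 -232.9] size [31.4 23.5]
[340. 402.] 256 top 47.7 ctr [ 566.4 -231. ] size [21.1  7. ]
[306. 405.] 49 top 29.2 ctr [ 532.7 -245.2] size [8.9 5.2]
[448. 432.] 468 top 60.3 ctr [ 663.4 -263.8] size [ 3.8 45.1]
-50 454 tool x 3.3 14.2 y -32.0 31.9
-45 869 tool x -11.1 12.6 y -31.7 31.7
-40 667 tool x -18.7 21.2 y -29.6 28.5
-35 4948 tool x -22.8 23.3 y -32.0 31.7
-30 1839 tool x -20.3 23.5 y -31.9 32.0
-25 1488 tool x -20.5 23.4 y -32.0 31.9
-20 1325 tool x -19.9 23.2 y -32.0 31.8
-15 2685 tool x -19.9 23.6 y -31.8 32.0
-10 1649 tool x -20.1 23.2 y -29.4 31.8
-5 402 tool x -8.6 23.2 y -22.9 22.0
0 132 tool x -8.8 -2.0 y -7.3 5.8
5 113 tool x -8.7 -3.4 y -6.1 5.0
10 74 tool x -8.6 -4.4 y -5.2 4.1
15 33 tool x -8.6 -5.2 y -3.9 2.8
at [568.6 -83.1 157.4] rpy [-3.138e+00 -1.000e-03  1.452e+00] tool delta [ 1.5  0.2 77.4] w 44.3 clk 25.1
```

creep_tool([
  {"pos": [1,0,30],"jaw": 35},
  {"pos": [0,0,40],"jaw": 35},
  {"pos": [0,0,25],"jaw": 35},
  {"jaw": 35},
  {"jaw": 35},
  {"jaw": 35},
])

```text
clock: 25.7
eef_pos: [569.9, -81.3, 63.8]
tool_rot: [-3.141, -0.001, 1.454]
force: [-0.6, 0.8, -2.2]
width: 44.4
gripper_force: 62.0
```

```bash
python3 g.py 568.5 -82 31
```

```text
at [569.9 -81.3  63.8] rpy [-3.141e+00 -1.000e-03  1.454e+00] tool delta [-0.8 -1.3 32.8] w 44.4 clk 25.7
```

creep_tool([
  {"pos": [-0.8,-1.3,5],"jaw": 35},
  {"pos": [0,0,5],"jaw": 35},
  {"jaw": 35},
  {"jaw": 35},
])

```text
clock: 26.1
eef_pos: [567.2, -81.0, 52.2]
tool_rot: [-3.138, -0.001, 1.455]
force: [-0.3, -0.7, -2.7]
width: 44.6
gripper_force: 62.0
```

```bash
python3 g.py 568.5 -82 31
```

```text
at [567.2 -81.   52.2] rpy [-3.138e+00 -1.000e-03  1.455e+00] tool delta [-0.9  1.5 21.2] w 44.6 clk 26.1
```

creep_tool([
  {"pos": [-0.8,1.2,0],"jaw": 35},
  {"pos": [0,0,6],"jaw": 35},
  {"pos": [0,0,6],"jaw": 35},
  {"pos": [0,0,5],"jaw": 35},
  {"pos": [0,0,3],"jaw": 35},
  {"jaw": 35},
])

```text
clock: 26.7
eef_pos: [568.0, -82.0, 31.7]
tool_rot: [-3.137, -0.001, 1.455]
force: [0.1, 0.2, -3.1]
width: 44.4
gripper_force: 62.4
```

```bash
python3 g.py 568.5 -82 31
```

```text
at [568.  -82.   31.7] rpy [-3.137e+00 -1.000e-03  1.455e+00] tool delta [0.  0.5 0.7] w 44.4 clk 26.7
```

creep_tool([
  {"pos": [0,0,1],"jaw": 35},
  {"pos": [0,0,1],"jaw": 35},
  {"jaw": 35},
])

```text
clock: 27.0
eef_pos: [568.4, -82.0, 31.3]
tool_rot: [-3.138, -0.002, 1.455]
force: [-1.9, 0.2, 7.2]
width: 44.4
gripper_force: 63.2
```

creep_tool([
  {"jaw": 70},
  {"jaw": 85},
  {"jaw": 85},
  {"pos": [0,0,-20],"jaw": 85},
  {"pos": [0,0,-45],"jaw": 85},
  {"pos": [0,0,-45],"jaw": 85},
  {"pos": [0,0,-45],"jaw": 85},
  {"pos": [0,0,-35],"jaw": 85},
  {"jaw": 85},
  {"jaw": 85},
  {"jaw": 85},
])

```text
clock: 28.1
eef_pos: [568.1, -81.7, 218.9]
tool_rot: [-3.135, -0.001, 1.455]
force: [0.1, -0.5, 0.4]
width: 84.9
gripper_force: 0.0
```

```bash
python3 c.py 14 | grep top
```

```text
[323.  37.] 1139 top 53.6 ctr [586.3  78.7] size [27.3 27.1]
[196. 100.] 744 top 34.2 ctr [466.1  46.7] size [25.4 24.8]
[324. 109.] 1222 top 57.6 ctr [580.7  22.5] size [33.4 33.7]
[421. 129.] 1729 top 49.2 ctr [664.2  -2.5] size [39.  39.3]
[324. 113.] 75 top 30.9 ctr [580.4  22.2] size [7.4 6.9]
[324. 171.] 1472 top 61.2 ctr [574.4 -28.1] size [39.3 39.3]
[324. 170.] 64 top 30.9 ctr [574.6 -28.5] size [6.1 7.6]
[323. 209.] 186 top 61.0 ctr [568.1 -65. ] size [39.8 12.5]
[323. 233.] 1243 top 61.5 ctr [567.7 -82. ] size [38.5 38.2]
[373. 377.] 5063 top 56.4 ctr [ 595.3 -258.2] size [138.1  44.8]
```

View pics/w14.png

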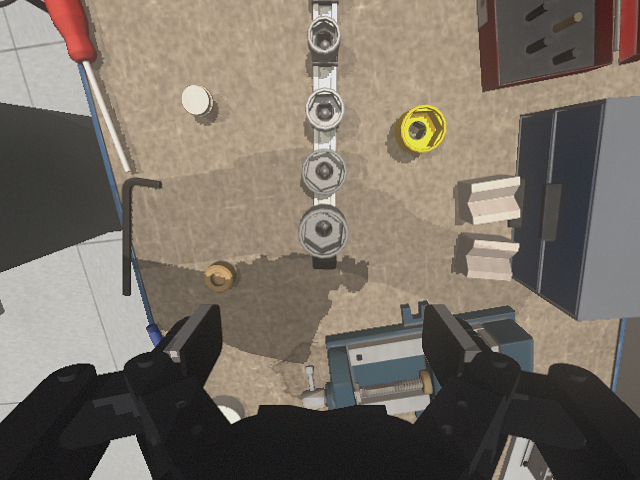

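Picture w14 shows 34, 30, 24 and 19 in line at pixels (323,231), (324,171), (324,109) and (324,37). My height mask cut off the top of the 34, so I'll check that before handing in.

Run:
```python
from h import *
P=pose(); X=cloud("wrist",np.load("w14.npy"),P)
q=X[(np.hypot(X[...,0]-568.3,X[...,1]+82)<26)&(X[...,2]>40)]
h=np.percentile(q[:,2],97); t=q[q[:,2]>h-3]
print("top",h.round(1),"centre",((t.min(0)+t.max(0))/2).round(1),"size",np.ptp(t,axis=0).round(1))
for s in (-1,1):
    for a in (0,1): print(a,s,np.percentile(t[s*(t[:,a]-t[:,a].mean())>12][:,2],90).round(1))
im,_=cams.get_image("side"); cv2.imwrite("pics/s15.png",cv2.resize(im[220:360,220:440],None,fx=3.5,fy=3.5))
```

```text
top 320.0 centre [570.4 -63.3 319.3] size [37.5  7.1  4.7]
0 -1 320.6Traceback (most recent call last):
  File "<stdin>", line 7, in <module>
    return _quantile_unchecked(
        a, q, axis, out, overwrite_input, method, keepdims, weights)
    return _ureduce(a,
                    func=_quantile_ureduce_func,
    ...<5 lines>...
                    overwrite_input=overwrite_input,
                    method=method)
    r = func(a, **kwargs)
    result = _quantile(arr,
                       quantiles=q,
    ...<2 lines>...
                       out=out,
                       weights=wgt)
    slices_having_nans = np.isnan(arr[-1, ...])
                                  ~~~^^^^^^^^^
IndexError: index -1 is out of bounds for axis 0 with size 0
```

The gripper body was included in the points, so I'll cap the height.

Run:
```python
from h import *
P=pose(); X=cloud("wrist",np.load("w14.npy"),P)
q=X[(np.hypot(X[...,0]-568.3,X[...,1]+82)<26)&(X[...,2]>40)&(X[...,2]<100)]
h=np.percentile(q[:,2],97); t=q[q[:,2]>h-4]
print("top",h.round(1),"centre",((t.min(0)+t.max(0))/2).round(1),"size",np.ptp(t,axis=0).round(1))
im,_=cams.get_image("side"); cv2.imwrite("pics/s15.png",cv2.resize(im[220:360,220:440],None,fx=3.5,fy=3.5))
```

```text
top 65.5 centre [568.  -82.1  64.3] size [45.4 45.6  5.6]
```

View pics/s15.png

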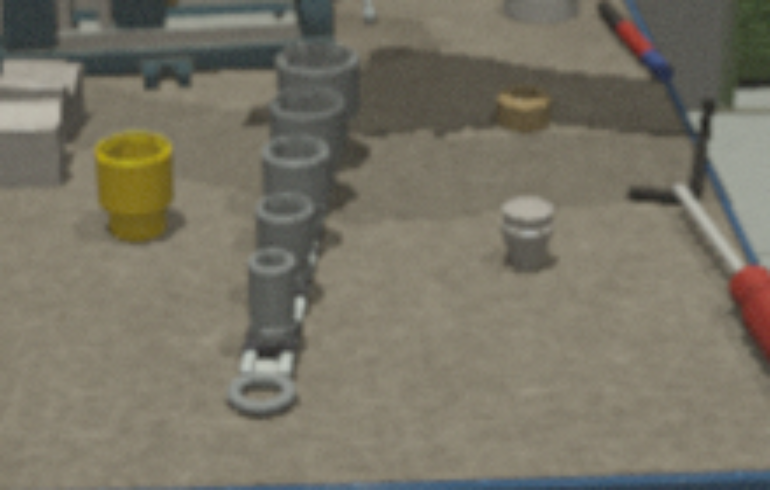

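The side view shows all five upright and in size order, from the eye (262,393) to the 34 (318,75). The 34's top measures 65.5 mm, which is 12 + 52 plus the offset of about 1.3 mm seen on the other sockets, so it is seated.

```bash
python3 -c "
from cell import ctrl; print(ctrl.finish_job())"
```

```text
the job is handed in; nothing more can be done
None
```

All four sockets are back on the rail, upright and pushed down onto their seats, in the order 13, 19, 24, 30, 34 from the hanging eye to the plugged end; the 24 was left in place, and the job was handed in at about 28 s of the 99 s allowed.

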